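# Fetch the focusing loupe out of the jumbled drawer into its tray pocket

### The job

The round stand loupe (aluminium base, green eyepiece) is jammed in a corner of the jumbled drawer box where no finger fits beside it. Press gently on its eyepiece, which may stand at any height, and slide the loupe flat along the drawer floor until it is well clear of both walls; then pick it out and set it, eyepiece up and without dropping it, fully down in the round pocket of the grey organiser tray. Leave the other drawer things in the drawer, and do not disturb the torch, the screwdriver or the dish of screws.

Things in the scene. Friction and masses are not known exactly. Their poses are not given: they have to be found in the camera images.
- loupe: Stand loupe: round aluminium base, diameter 44, 16 high, and a flat-topped green eyepiece, 34 wide, set 2 to 12 mm above the base's top (never told: feel for it). About 80 g. Origin: underside centre, z up. Starts flat in any drawer corner, rim 2 to 5 mm from both walls. Breaks if pressed or knocked on drawer or tray with over 40 N: touch at 10 mm/s or less; slides under 5 to 20 N on the eyepiece.
- drawer: Small wooden drawer box, open on top, fixed: inside 200 (x) by 240 (y), walls 6 thick, floor 6 thick, wall tops 46 mm above the shelf. Steel runners outside on its y sides, darker wooden front with a steel knob on its -x side, reaching to x = -132 mm. Origin: centre of underside. Its place changes, left or right of the robot's middle, turned up to 10 degrees.
- drawer_floor (a point): Centre of the drawer's inner floor, on its upper face; axes as the drawer's.
- tray: Grey plastic organiser tray, fixed, 110 (x) by 170 (y) by 16 mm high, three pockets 8 mm deep: a round one, 47 wide, for the loupe, centred 35 mm to -y of the tray's centre; a square one (37) and a slot (83 by 21) to +y, for other things. Origin: centre of underside. Stands on the side where the drawer does not.
- pocket (a point): Centre of the floor of the round pocket, 8 mm below the tray's top face; z up.
- castor_cup: Black rubber castor cup, round, 44 mm across, 18 mm high; in another corner of the drawer. Origin at the centre of its underside.
- hole_cap: White plastic hole cap, round, 44 mm across, 16 mm high; in another corner. Origin at the centre of its underside.
- tin: Copper-coloured round tin with a brass lid, 44 mm across, 20 mm high; in another corner. Origin at the centre of its underside.
- angle: Steel angle bracket loose near the middle of the drawer: foot 36 by 18 by 4 mm, upright leg 32 mm high at its -x end. Origin at the centre of the foot's underside.
- strap: Flat brass strap 60 by 14 by 4 mm, long along its x, lying between the two +y corners of the drawer. Origin at the centre of its underside.
- hinge: Flat dark steel hinge 40 by 30 by 4 mm (7 mm at its pin), long along its x, lying between the two -y corners of the drawer. Origin at the centre of its underside.
- support: Red plastic shelf support, block 22 by 16 by 12 mm with a 5 mm thick, 10 mm long pin out of its +x face, lying by the far (+x) drawer wall, between the corners. Origin at the centre of the block's underside.
- clip: Blue plastic panel clip, 26 by 14 by 8 mm, lying by the front (-x) drawer wall, between the corners. Origin at the centre of its underside.
- torch: Yellow and black plastic torch, about 155 mm long along its y, 42 mm high, lying on the lower shelf beyond the drawer and tray; leave alone.
- screwdriver: Steel screwdriver lying on the lower shelf beyond the drawer and tray; leave alone.
- dish: White ceramic dish of brass screws, 90 mm across, 30 mm high, on the lower shelf beyond the drawer and tray; leave alone.
Mind the look-alikes: they are no part of the job. Of the things that look like the loupe, the smallest one is meant.

How it is judged:
On the way:
1. the loupe has been slid, flat on the drawer floor, clear of all drawer walls by at least 10 mm (x of loupe in the frame of drawer_floor between -0.068 and 0.068 m and y of loupe in the frame of drawer_floor between -0.088 and 0.088 m and z of loupe in the frame of drawer_floor below 0.003 m and angle between loupe's own z axis and vertical below 0.1 rad), for 0.2 s.
At the end, for the whole second after the job is handed in: The loupe lies in the round pocket: its underside within 2.5 mm of the pocket floor, within 4 mm of its centre, eyepiece up within 0.08 rad, at rest; the castor cup, hole cap, tin, angle bracket, strap, hinge, support and clip are still inside the drawer (horizontal distance between loupe and pocket below 0.004 m and z of loupe in the frame of pocket below 0.0025 m and angle between loupe's own z axis and vertical below 0.08 rad and linear speed of loupe below 0.02 m/s and x of castor_cup in the frame of drawer_floor between -0.102 and 0.102 m and y of castor_cup in the frame of drawer_floor between -0.122 and 0.122 m and z of each of castor_cup, hole_cap, tin, angle, strap, hinge, support, clip in the frame of drawer_floor below 0.035 m and x of hole_cap in the frame of drawer_floor between -0.102 and 0.102 m and y of hole_cap in the frame of drawer_floor between -0.122 and 0.122 m and x of tin in the frame of drawer_floor between -0.102 and 0.102 m and y of tin in the frame of drawer_floor between -0.122 and 0.122 m and x of angle in the frame of drawer_floor between -0.102 and 0.102 m and y of angle in the frame of drawer_floor between -0.122 and 0.122 m and x of strap in the frame of drawer_floor between -0.102 and 0.102 m and y of strap in the frame of drawer_floor between -0.122 and 0.122 m and x of hinge in the frame of drawer_floor between -0.102 and 0.102 m and y of hinge in the frame of drawer_floor between -0.122 and 0.122 m and x of support in the frame of drawer_floor between -0.102 and 0.102 m and y of support in the frame of drawer_floor between -0.122 and 0.122 m and x of clip in the frame of drawer_floor between -0.102 and 0.102 m and y of clip in the frame of drawer_floor between -0.122 and 0.122 m); the robot touches nothing.
It fails at once if the loupe is pressed against the drawer or the tray with more than 40 N (contact force between loupe and drawer above 40 N or contact force between loupe and tray above 40 N).
It fails at once if the loupe is dropped (falls or flies faster than 0.5 m/s while the fingers do not touch it; a fall of about 13 mm) (linear speed of loupe above 0.5 m/s and contact force between loupe and the fingers below 0.05 N).
It fails at once if the torch, screwdriver or dish is moved by more than 20 mm (distance of any of torch, screwdriver, dish from where it was at the start of the episode above 0.02 m).
It also fails if it takes over 51 s, if anything falls off the work surface, if the arm or the gripper's body presses on something with over 40 N, if the wrist force passes 120 N, or if a joint passes its speed limit or range.

### The arm

A 7-joint arm with a two-finger parallel gripper is mounted at the origin on the work surface. World frame = base frame: x ahead of the robot, y to its left, z up, the work surface at z = 0. Lengths are in m, angles in rad, forces in N, time in s.
With the tool pointing down it reaches from about 0.4 to 0.85 m from the base axis. Payload 10.4 kg.
Tool frame: the origin (TCP) lies on the front face of the gripper's body, between the roots of the fingers; the fingertips stand 70 mm ahead of it and the grasp point (between the pads) lies 51 mm ahead of it; z points along the fingers, y is the line along which they close (so a half turn about z gives the same grasp; the last joint's range is limited). The gripper opens to 87 mm and grips with 3 to 60 N. Pads are 19 mm wide; open, the fingers measure 117 mm over their backs; the gripper's body (75 mm by 190 mm) begins 51 mm behind the grasp point.
Start: joints at [-1.363, 0.332, -0.065, 1.46, 0.022, 1.35, -0.088], TCP at [0.143, 0.608, 0.292] pointing down, gripper open.
Joint ranges: [-2.6, 2.6], [-0.5, 2.12], [-1.47, 1.34], [0.16, 2.42], [-1.27, 4.41], [0.06, 2.06], [-2.6, 2.6]. Speed limits (rad/s): [2.22, 2.22, 2.79, 2.79, 3.14, 3.14, 3.14].

### API

Orientations are given as a unit quaternion [w, x, y, z].
In Python, from station import * gives the robot as it stands.
- The arm moves only by the tool servo_tool, never from a script. Its argument "motion" is a list of rows, each a list of 5 numbers: the shift along the tool's x, y, z in units of 40 mm (1.0 is 40 mm), then the turn about the tool's z in units of 6 degrees (1.0 is 6 degrees), then the opening, from 0 (shut) to 1 (fully open). A call has exactly 10 rows; each row shifts and turns the commanded pose from where the row before left it, along the tool's axes as they then stand; what a row does not reach is not made up. A row lasts 1/12 s, in which the tool goes at most 41.7 mm and 7.16 degrees, less where a joint would pass 70% of its speed; a pose out of reach is approached as far as the arm can. A call is refused whole if a number of a shift passes 1 or a number of a turn 1, either way. A call with a gripper value outside its range is refused whole. The fingers move at their own pace and stop on an object; "squeeze" is the grip in N (left out, the last holds). Time passes only in rows, so rows that do not move let the fingers close, or fill a call up. It gives the time, the measured TCP pose, the force, the opening and the grip force at its end, in the units of the state.
- read_state(): the state, without advancing time (a new reading comes with each control period).
- read_camera(name): name is "scene" or "top" or "wrist"; returns the picture (384x512x3 uint8, blue, green, red); there is no depth.
- camera_params(name): a dict with "vertical_fov" (degrees; the focal length in pixels is half the picture's height over the tangent of half this angle, whatever the lens; pixels are square), "cx", "cy" (the principal point, pixels), "rvec" (rotation vector, rad) and "tvec" (3), from world to camera coordinates, as OpenCV has them. Camera axes: x right, y down, z forward; pixel columns grow to the right and rows downward; lengths in m; the calibration is good to about 2 mm. The wrist camera is an equidistant fisheye: a pixel r from the principal point sees the ray r / f radians off the axis. A picture is of the moment at which its call begins: read the wrist's pose just before it. camera_params takes no time and is no camera call; for the wrist camera it gives the pose at the moment of the call.
- close_job(): hands the job in; it is judged then, once.
Trained networks look in the newest picture that a camera, given by its name, has taken for a name from the list of things; names that differ only in an ending like _2 or _b are one class to them, and where a whole thing is asked for, a point or a joint stands for the part that bears it (a point fixed in the world has none). Each returns a list of dicts, best first, with "p" (0 to 1); they miss things now and then, are a little off and sometimes report something else, mostly with a low value. They report only what shows in the picture. A call takes as long as a camera call. They do not tell look-alikes from the thing itself.
- masks_of(camera, label): "region" (384x512 bool, what is visible of it) and "at" ([row, column] in pixels, amid what is visible of it).
- place_of(camera, label): "at" ([row, column] in pixels: a listed point, or the origin of a listed thing).
The state is a dict: "time_s": time; "joint_positions": joint angles; "qd": joint speeds; "effort": joint torques, N m; "tcp_pos": TCP position; "tcp_rot": TCP orientation; "contact_force": force on the tool from outside, world axes, zero at the start; "moment": the same for the moment, N m; "width": finger opening in m; "finger_force": force on a finger pad.
Only numpy, scipy, OpenCV 4.12 (cv2) and the standard library are available. Lean on these libraries where they do the work, as an engineer would, in place of code of your own. Each camera call takes 0.05 s, during which the arm holds its last target. There are 200 camera calls.

## Working session

There is one attempt and no reset: what is moved stays moved. The work goes in short steps, Python scripts to look and compute and a tool call to move; the robot and the scene stay as the last step left them, time stands still between calls to the robot, and variables do not carry over. Pictures are saved under pics/ and viewed, at most 10 in all, crops included, and the job is handed in when it is done.

Besides the shell and the picture viewer there is one more tool, called after "Request:" by a JSON object that holds its "name" and its "arguments". servo_tool: Moves the arm, as the interface text tells. Its arguments: {"type":"object","properties":{"motion":{"type":"array"},"squeeze":{"type":"number"}},"required":["motion"]}

```bash
mkdir -p pics; cat > h.py <<'E'
from station import *
import numpy as np, cv2
from scipy.spatial.transform import Rotation as R
def ray(cam,rc,P=None):
    P=P or camera_params(cam); f=192/np.tan(np.radians(P["vertical_fov"]/2))
    x=(rc[1]-P["cx"])/f; y=(rc[0]-P["cy"])/f
    if cam=="wrist":
        t=np.hypot(x,y); s=np.sin(t)/max(t,1e-9); d=np.array([x*s,y*s,np.cos(t)])
    else: d=np.array([x,y,1.])
    M=cv2.Rodrigues(np.array(P["rvec"],float))[0]; o=-M.T@np.array(P["tvec"],float).ravel()
    return o,M.T@d
def at_z(cam,rc,z,P=None):
    o,d=ray(cam,rc,P); return o+d*(z-o[2])/d[2]
def tool():
    s=read_state(); q=s["tcp_rot"]; return np.array(s["tcp_pos"]),R.from_quat([q[1],q[2],q[3],q[0]]),s
E
python3 - <<'E'
from h import *
im=[read_camera(c) for c in("top","scene")]
for c,i in zip(("top","scene"),im): cv2.imwrite(f"pics/{c}0.png",i)
p,r,s=tool(); print(s["time_s"],p,r.as_matrix().round(3).tolist(),s["width"],camera_params("top"))
for n in["loupe","drawer_floor","pocket","tray","castor_cup","hole_cap","tin","angle","strap","hinge","support","clip"]:
    for d in place_of("top",n)[:3]: print(n,round(d["p"],2),np.round(d["at"]),at_z("top",d["at"],0.01).round(3))
print(read_state()["time_s"])
E
```

```text
0.1 [0.14291584 0.60817133 0.29153225] [[-0.973, 0.229, -0.0], [0.229, 0.973, -0.001], [-0.0, -0.001, -1.0]] 0.08687260834982315 {'vertical_fov': 46.5228555693733, 'cx': 259.81237991085834, 'cy': 196.70779021232312, 'rvec': array([ 2.12680222, -2.14237303,  0.18843744]), 'tvec': array([3.20042575e-04, 5.78169458e-01, 9.37866188e-01])}
loupe 0.95 [300. 218.] [0.353 0.091 0.01 ]
loupe 0.71 [167. 273.] [ 0.654 -0.035  0.01 ]
loupe 0.51 [187. 227.] [0.608 0.071 0.01 ]
drawer_floor 0.69 [213. 183.] [0.548 0.172 0.01 ]
pocket 0.81 [213. 347.] [ 0.546 -0.203  0.01 ]
tray 0.35 [247. 219.] [0.471 0.089 0.01 ]
castor_cup 0.88 [238. 134.] [0.492 0.28  0.01 ]
hole_cap 0.88 [247. 218.] [0.47  0.092 0.01 ]
hole_cap 0.71 [203. 142.] [0.572 0.267 0.01 ]
tin 0.23 [186. 230.] [0.611 0.065 0.01 ]
angle 0.58 [208. 185.] [0.56  0.167 0.01 ]
strap 0.75 [202. 141.] [0.574 0.269 0.01 ]
hinge 0.64 [216. 225.] [0.542 0.076 0.01 ]
support 0.72 [176. 146.] [0.636 0.26  0.01 ]
support 0.57 [181. 192.] [0.623 0.152 0.01 ]
clip 0.59 [186. 229.] [0.611 0.066 0.01 ]
clip 0.51 [244. 174.] [0.479 0.191 0.01 ]
0.7
```

```bash
python3 - <<'E'
import cv2
i=cv2.imread("pics/top0.png"); cv2.imwrite("pics/top0c.png",cv2.resize(i[140:320,100:400],None,fx=2.66,fy=2.66,interpolation=2))
E
```

```text
(no output)
```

View pics/top0c.png

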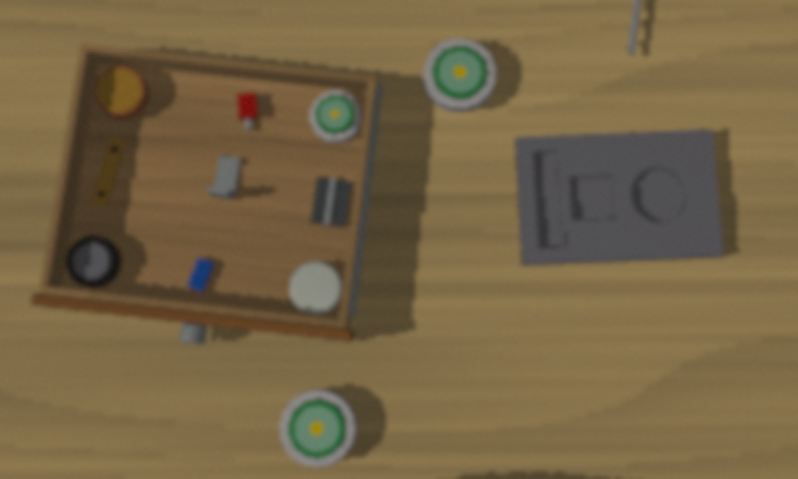

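View pics/scene0.png

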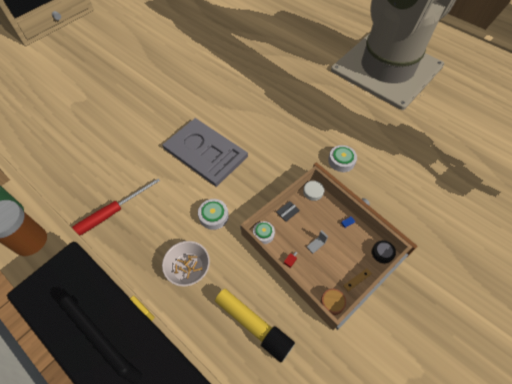

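The scene shows the small green-eyed loupe in the drawer's +x,-y corner, at top-image pixel about (183, 226). The two larger green ones, at (167, 273) and (300, 218), stand outside the drawer and are look-alikes. The tray's round pocket is at about (213, 347). Next I'll move above the loupe.

Request:
{"name": "servo_tool", "arguments": {"motion": [[-0.7,-0.5,0,0,0],[-0.7,-0.5,0,0,0],[-0.7,-0.5,0,0,0],[-0.7,-0.5,0,0,0],[-0.7,-0.5,0,0,0],[-0.7,-0.5,0,0,0],[-0.7,-0.5,0,0,0],[-0.7,-0.5,0,0,0],[-0.7,-0.5,0,0,0],[-0.7,-0.5,0,0,0]], "squeeze": 15}}

```text
time_s: 1.53
tcp_pos: [0.3707, 0.3482, 0.2925]
tcp_rot: [0.0, 0.115, 0.993, 0.0]
contact_force: [0.7, 1.1, 0.9]
width: 0.0282
finger_force: 0.0
```

Request:
{"name": "servo_tool", "arguments": {"motion": [[-0.7,-0.5,0,0,0],[-0.7,-0.5,0,0,0],[-0.7,-0.5,0,0,0],[-0.7,-0.5,0,0,0],[-0.7,-0.5,0,0,0],[-0.7,-0.5,0,0,0],[-0.7,-0.5,0,0,0],[-0.7,-0.5,0,0,0],[0,0,0,0,0],[0,0,0,0,0]]}}

```text
time_s: 2.37
tcp_pos: [0.5522, 0.1406, 0.2921]
tcp_rot: [0.0, 0.117, 0.993, -0.0]
contact_force: [0.0, 0.4, -0.2]
width: 0.0007
finger_force: 0.0
```

```bash
python3 - <<'E'
from h import *
P=camera_params("wrist"); i=read_camera("wrist"); cv2.imwrite("pics/w1.png",cv2.resize(i,None,fx=1.5,fy=1.5))
t=read_camera("top"); cv2.imwrite("pics/top1.png",t)
M=cv2.Rodrigues(P["rvec"])[0]; print("cam",(-M.T@P["tvec"].ravel()).round(3),M[2].round(2))
for n in["loupe","drawer_floor","pocket","angle","support","hinge"]:
  for d in place_of("wrist",n)[:3]: print(n,round(d["p"],2),np.round(d["at"]),at_z("wrist",d["at"],0.008 if n=="pocket" else 0.006,P).round(3))
np.save("P1.npy",P,allow_pickle=True)
E
```

```text
cam [0.473 0.161 0.385] [ 0.29 -0.07 -0.95]
loupe 0.82 [225. 220.] [0.618 0.077 0.006]
loupe 0.79 [258. 160.] [ 0.65  -0.027  0.006]
loupe 0.74 [ 33. 180.] [0.354 0.091 0.006]
drawer_floor 0.76 [168. 278.] [0.558 0.172 0.006]
drawer_floor 0.67 [171. 277.] [0.561 0.17  0.006]
pocket 0.66 [218.  50.] [ 0.547 -0.202  0.008]
angle 0.79 [172. 278.] [0.563 0.171 0.006]
support 0.71 [220. 274.] [0.628 0.152 0.006]
hinge 0.9 [172. 207.] [0.541 0.081 0.006]
```

View pics/w1.png

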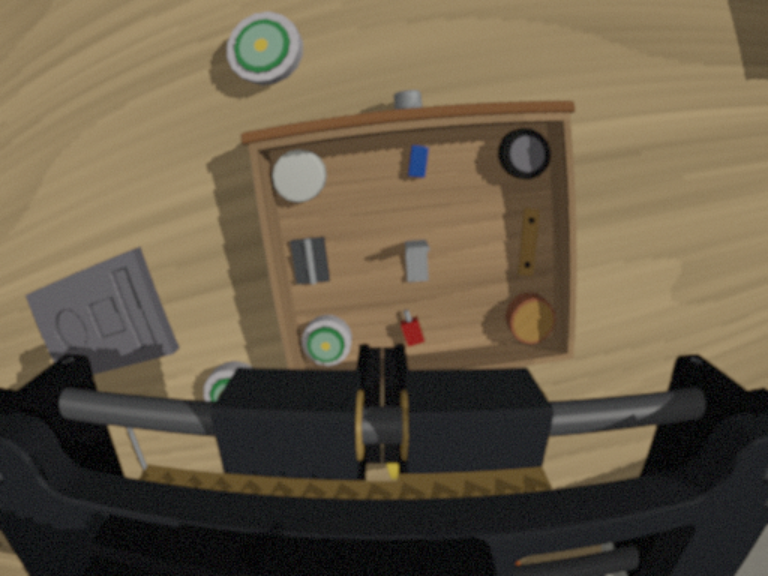

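The loupe is at wrist-view pixel (326, 342), in the corner, with the support's pin at (405, 315) and the hinge at (310, 260) nearby. I'll slide it diagonally inwards. First I'll move over it, above the walls.

Request:
{"name": "servo_tool", "arguments": {"motion": [[-0.4,-0.24,0.6,0,0],[-0.4,-0.24,0.6,0,0],[-0.4,-0.24,0.6,0,0],[-0.4,-0.24,0.6,0,0],[-0.35,-0.21,0.6,0,0],[0,0,0.6,-1,0],[0,0,0,-1,0],[0,0,0,-1,0],[0,0,0,0,0],[0,0,0,0,0]]}}

```text
time_s: 3.6
tcp_pos: [0.6166, 0.0796, 0.1484]
tcp_rot: [0.0, -0.04, 0.999, 0.0]
contact_force: [0.0, 0.2, 0.9]
width: 0.0004
finger_force: 0.0
```

```bash
python3 - <<'E'
from h import *
p,r,s=tool(); print(s["time_s"],p.round(4),r.as_matrix()[:2,:2].round(3).tolist(),s["contact_force"])
P=camera_params("wrist"); i=read_camera("wrist"); t=read_camera("top"); T=camera_params("top")
cv2.imwrite("pics/w2.png",cv2.resize(i,None,fx=1.5,fy=1.5))
P1=np.load("P1.npy",allow_pickle=True).item()
def green(im,box):
    h=cv2.cvtColor(im,cv2.COLOR_BGR2HSV); m=cv2.inRange(h,(45,50,40),(90,255,255))
    k=np.zeros_like(m); a,b,c,d=box; k[a:b,c:d]=m[a:b,c:d]
    pts=cv2.findNonZero(k); 
    if pts is None: return None
    hull=cv2.convexHull(pts); (x,y),ax,an=cv2.fitEllipse(hull); return (y,x),ax,len(pts)
for cam,im,PP,box in(("top0",cv2.imread("pics/top0.png"),T,(170,198,212,240)),("w1",cv2.resize(cv2.imread("pics/w1.png"),(512,384),interpolation=cv2.INTER_AREA),P1,(205,250,195,240))):
    g=green(im,box); print(cam,g)
    for z in(.024,.034): print(at_z(cam[:3].replace("w1","wrist"),g[0],z,PP).round(4))
for n in["loupe","support"]:
  for d in place_of("wrist",n)[:2]: print(n,round(d["p"],2),np.round(d["at"]),at_z("wrist",d["at"],0.006,P).round(4))
E
```

```text
3.6 [0.6166 0.0796 0.1484] [[-0.997, -0.08], [-0.08, 0.997]] [0.00804045 0.19626731 0.85554095]
top0 ((182.61122131347656, 225.7454833984375), (13.603412628173828, 14.587079048156738), 148)
[0.6157 0.0734 0.024 ]
[0.6136 0.0727 0.034 ]
w1 ((229.33526611328125, 216.60931396484375), (23.012821197509766, 24.91874122619629), 289)
[0.6161 0.075  0.024 ]
[0.6121 0.0773 0.034 ]
loupe 0.96 [205. 247.] [0.6166 0.0747 0.006 ]
loupe 0.68 [231. 129.] [ 0.651  -0.0321  0.006 ]
support 0.71 [221. 334.] [0.6255 0.1517 0.006 ]
```

View pics/w2.png

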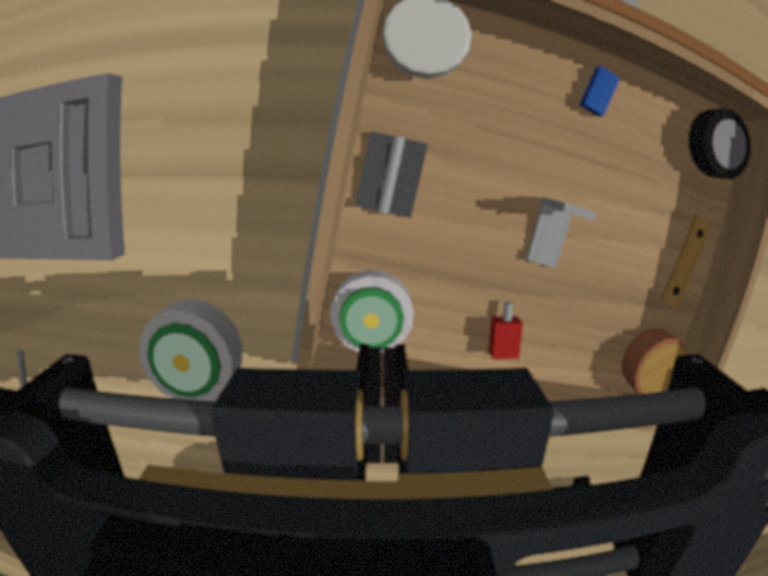

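Seen from here, the loupe (370, 312) sits just under the fingertips, at world (0.6155, 0.0745), and the way down is free. Next I'll centre on it, descend, then feel for the eyepiece.

Request:
{"name": "servo_tool", "arguments": {"motion": [[0.02,-0.125,0.1,0,0],[0,0,0.15,0,0],[0,0,0.15,0,0],[0,0,0.15,0,0],[0,0,0.15,0,0],[0,0,0.1,0,0],[0,0,0.1,0,0],[0,0,0.05,0,0],[0,0,0,0,0],[0,0,0,0,0]]}}

```text
time_s: 4.63
tcp_pos: [0.6162, 0.0743, 0.1103]
tcp_rot: [0.0, -0.042, 0.999, 0.0]
contact_force: [-0.1, -0.4, -0.5]
width: 0.0004
finger_force: 0.0
```

Request:
{"name": "servo_tool", "arguments": {"motion": [[0,0,0.02,0,0],[0,0,0.02,0,0],[0,0,0.02,0,0],[0,0,0.02,0,0],[0,0,0.01,0,0],[0,0,0.01,0,0],[0,0,0,0,0],[0,0,0,0,0],[0,0,0,0,0],[0,0,0,0,0]]}}

```text
time_s: 5.47
tcp_pos: [0.6161, 0.0743, 0.1063]
tcp_rot: [0.0, -0.042, 0.999, 0.0]
contact_force: [0.1, -0.1, -0.1]
width: 0.0002
finger_force: 0.0
```

Request:
{"name": "servo_tool", "arguments": {"motion": [[0,0,0.01,0,0],[0,0,0.01,0,0],[0,0,0.01,0,0],[0,0,0.01,0,0],[0,0,0.01,0,0],[0,0,0.01,0,0],[0,0,0,0,0],[0,0,0,0,0],[0,0,0,0,0],[0,0,0,0,0]]}}

```text
time_s: 6.3
tcp_pos: [0.6161, 0.0743, 0.1039]
tcp_rot: [0.0, -0.042, 0.999, 0.0]
contact_force: [0.2, -0.2, 0.1]
width: 0.0005
finger_force: 0.0
```

Request:
{"name": "servo_tool", "arguments": {"motion": [[0,0,0.007,0,0],[0,0,0.007,0,0],[0,0,0.007,0,0],[0,0,0.007,0,0],[0,0,0.007,0,0],[0,0,0.007,0,0],[0,0,0.008,0,0],[0,0,0,0,0],[0,0,0,0,0],[0,0,0,0,0]]}}

```text
time_s: 7.13
tcp_pos: [0.6161, 0.0743, 0.1018]
tcp_rot: [0.0, -0.042, 0.999, 0.0]
contact_force: [0.4, 0.4, -0.2]
width: 0.0005
finger_force: 0.0
```

Request:
{"name": "servo_tool", "arguments": {"motion": [[0,0,0.007,0,0],[0,0,0.007,0,0],[0,0,0.007,0,0],[0,0,0.007,0,0],[0,0,0.007,0,0],[0,0,0.007,0,0],[0,0,0.008,0,0],[0,0,0,0,0],[0,0,0,0,0],[0,0,0,0,0]]}}

```text
time_s: 7.97
tcp_pos: [0.6161, 0.0743, 0.0998]
tcp_rot: [-0.0, -0.042, 0.999, 0.0]
contact_force: [-0.2, 0.3, -0.5]
width: 0.0002
finger_force: 0.0
```

Request:
{"name": "servo_tool", "arguments": {"motion": [[0,0,0.007,0,0],[0,0,0.007,0,0],[0,0,0.007,0,0],[0,0,0.007,0,0],[0,0,0.007,0,0],[0,0,0.007,0,0],[0,0,0.008,0,0],[0,0,0,0,0],[0,0,0,0,0],[0,0,0,0,0]]}}

```text
time_s: 8.8
tcp_pos: [0.6161, 0.0743, 0.0979]
tcp_rot: [0.0, -0.042, 0.999, 0.0]
contact_force: [0.5, 0.9, 0.0]
width: 0.0003
finger_force: 0.0
```

Request:
{"name": "servo_tool", "arguments": {"motion": [[0,0,0.007,0,0],[0,0,0.007,0,0],[0,0,0.007,0,0],[0,0,0.007,0,0],[0,0,0.007,0,0],[0,0,0.007,0,0],[0,0,0.008,0,0],[0,0,0,0,0],[0,0,0,0,0],[0,0,0,0,0]]}}

```text
time_s: 9.63
tcp_pos: [0.6163, 0.0743, 0.0975]
tcp_rot: [0.0, -0.042, 0.999, 0.0]
contact_force: [-6.7, -0.9, 17.0]
width: 0.0007
finger_force: 8.3
```

Contact at tip z about 27.6 mm with 17 N. I'll ease off slightly and slide diagonally inwards.

Request:
{"name": "servo_tool", "arguments": {"motion": [[0,0,-0.008,0,0],[0.03,0.045,0,0,0],[0.03,0.045,0,0,0],[0.03,0.045,0,0,0],[0.03,0.045,0,0,0],[0.03,0.045,0,0,0],[0.03,0.045,0,0,0],[0.03,0.045,0,0,0],[0.03,0.045,0,0,0],[0,0,0,0,0]]}}

```text
time_s: 10.47
tcp_pos: [0.6066, 0.0872, 0.0975]
tcp_rot: [0.002, -0.041, 0.999, -0.0]
contact_force: [2.1, -2.2, 6.4]
width: 0.0004
finger_force: 3.6
```

Request:
{"name": "servo_tool", "arguments": {"motion": [[0.03,0.045,0.008,0,0],[0.03,0.045,0.001,0,0],[0.03,0.045,0.001,0,0],[0.03,0.045,0,0,0],[0.03,0.045,0,0,0],[0.03,0.045,0,0,0],[0.03,0.045,0,0,0],[0.03,0.045,0,0,0],[0.03,0.045,0,0,0],[0,0,0,0,0]]}}

```text
time_s: 11.3
tcp_pos: [0.595, 0.1022, 0.0975]
tcp_rot: [0.002, -0.041, 0.999, -0.0]
contact_force: [2.0, -2.9, 7.5]
width: 0.0006
finger_force: 4.5
```

```bash
python3 - <<'E'
from h import *
p,r,s=tool(); print(s["time_s"],p.round(4),s["contact_force"])
P=camera_params("wrist"); i=read_camera("wrist"); cv2.imwrite("pics/w3.png",cv2.resize(i,None,fx=1.5,fy=1.5))
for d in place_of("wrist","loupe")[:2]: print(round(d["p"],2),np.round(d["at"]),at_z("wrist",d["at"],0.006,P).round(4))
E
```

```text
11.3 [0.595  0.1022 0.0975] [ 2.01739549 -2.88724627  7.5438514 ]
0.84 [270.  86.] [ 0.6471 -0.0314  0.006 ]
0.65 [230. 253.] [0.5952 0.1029 0.006 ]
```

View pics/w3.png

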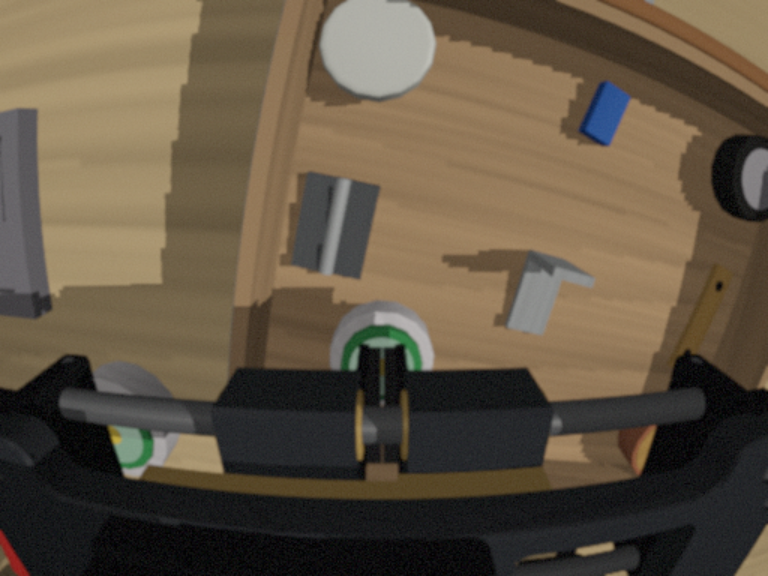

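The loupe now stands at about (0.595, 0.103), clear of the walls, with floor visible between it and the wall at (290, 330). Next I'll lift, open and straddle it.

Request:
{"name": "servo_tool", "arguments": {"motion": [[0,0,-0.1,0,0],[0,0,-0.1,0,0.66],[0,0,0,0,0.66],[0,0,0,0,0.66],[0,0,0,0,0.66],[0,0,0,0,0.66],[0,0,0,0,0.66],[0,0,0,0,0.66],[0,0,0,0,0.66],[0,0,0,0,0.66]]}}

```text
time_s: 12.23
tcp_pos: [0.5932, 0.1031, 0.1037]
tcp_rot: [-0.0, -0.042, 0.999, 0.0]
contact_force: [-0.6, -0.5, -0.1]
width: 0.0515
finger_force: 0.0
```

Request:
{"name": "servo_tool", "arguments": {"motion": [[0,0,0,0,0.66],[0,0,0,0,0.66],[0,0,0.06,0,0.66],[0,0,0.06,0,0.66],[0,0,0.06,0,0.66],[0,0,0.05,0,0.66],[0,0,0.05,0,0.66],[0,0,0.05,0,0.66],[0,0,0.05,0,0.66],[0,0,0,0,0.66]]}}

```text
time_s: 13.07
tcp_pos: [0.593, 0.103, 0.088]
tcp_rot: [-0.0, -0.042, 0.999, -0.0]
contact_force: [-0.4, -0.4, 0.1]
width: 0.0574
finger_force: 0.0
```

Request:
{"name": "servo_tool", "arguments": {"motion": [[0,0,0.03,0,0.66],[0,0,0.025,0,0.66],[0,0,0,0,0.4],[0,0,0,0,0.4],[0,0,0,0,0.4],[0,0,0,0,0.4],[0,0,0,0,0.4],[0,0,0,0,0.4],[0,0,0,0,0.4],[0,0,0,0,0.4]], "squeeze": 20}}

```text
time_s: 13.9
tcp_pos: [0.5933, 0.103, 0.0864]
tcp_rot: [0.0, -0.042, 0.999, 0.0]
contact_force: [-0.1, -0.8, -0.1]
width: 0.0432
finger_force: 20.0
```

```bash
python3 - <<'E'
from h import *
p,r,s=tool(); print(s["time_s"],p.round(4),s["contact_force"],s["width"],s["finger_force"])
i=read_camera("wrist"); cv2.imwrite("pics/w4.png",cv2.resize(i,None,fx=1.5,fy=1.5))
P=camera_params("wrist")
for d in place_of("wrist","loupe")[:2]: print(round(d["p"],2),np.round(d["at"]),at_z("wrist",d["at"],0.006,P).round(4))
# tray pose from the top picture taken at start
im=cv2.imread("pics/top0.png"); T=camera_params("top")
crop=cv2.imread("pics/top0c.png")
read_camera("top")
for d in place_of("top","pocket")[:2]: print("pocket",round(d["p"],2),at_z("top",d["at"],.008).round(4))
E
```

```text
13.9 [0.5933 0.103  0.0864] [-0.12045709 -0.75402539 -0.09001031] 0.04318365987363976 20.000025629997253
0.84 [281.  82.] [ 0.6474 -0.0281  0.006 ]
0.83 [241. 254.] [0.5962 0.1045 0.006 ]
pocket 0.88 [ 0.5562 -0.2023  0.008 ]
```

View pics/w4.png

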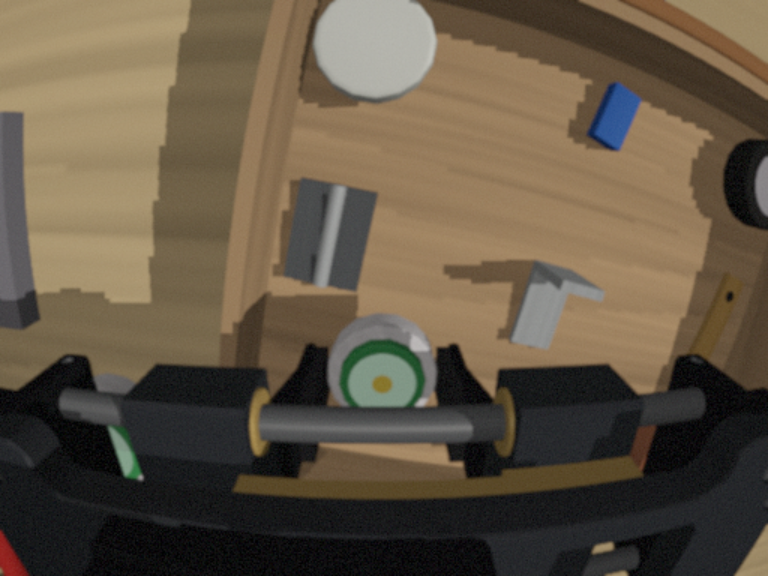

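Gripped: width 43.2 mm, 20 N, with the loupe's base between the pads at (382, 365). I'll lift it and go near the pocket for a closer look.

Request:
{"name": "servo_tool", "arguments": {"motion": [[0,0,-0.05,0,0.4],[0,0,-0.1,0,0.4],[0,0,-0.2,0,0.4],[0,0,-0.3,0,0.4],[0,0,-0.4,0,0.4],[0,0,-0.4,0,0.4],[0,0,-0.3,0,0.4],[0,0,-0.2,0,0.4],[0,0,-0.05,0,0.4],[0,0,0,0,0.4]]}}

```text
time_s: 14.93
tcp_pos: [0.5934, 0.1032, 0.167]
tcp_rot: [0.0, -0.042, 0.999, 0.0]
contact_force: [0.3, 0.1, -0.4]
width: 0.0428
finger_force: 20.0
```

Request:
{"name": "servo_tool", "arguments": {"motion": [[-0.02,-0.3,0,0,0.4],[-0.04,-0.7,0,0,0.4],[-0.04,-0.9,0,0,0.4],[-0.04,-0.9,0,0,0.4],[-0.04,-0.9,0,0,0.4],[-0.04,-0.9,0,0,0.4],[-0.04,-0.9,0,0,0.4],[-0.02,-0.9,0,0,0.4],[0,-0.7,0,0,0.4],[0,-0.4,0,0,0.4]]}}

```text
time_s: 15.77
tcp_pos: [0.6277, -0.2009, 0.1653]
tcp_rot: [-0.001, -0.039, 0.999, -0.001]
contact_force: [-0.7, -0.4, -1.2]
width: 0.0433
finger_force: 20.0
```

Request:
{"name": "servo_tool", "arguments": {"motion": [[0,0,0,0,0.4],[0,0,0,0,0.4],[0,0,0,0,0.4],[0,0,0,0,0.4],[0,0,0,0,0.4],[0,0,0,0,0.4],[0,0,0,0,0.4],[0,0,0,0,0.4],[0,0,0,0,0.4],[0,0,0,0,0.4]]}}

```text
time_s: 16.6
tcp_pos: [0.6294, -0.1949, 0.1664]
tcp_rot: [0.0, -0.042, 0.999, 0.0]
contact_force: [0.7, 0.2, -1.0]
width: 0.0427
finger_force: 20.0
```

```bash
python3 - <<'E'
from h import *
p,r,s=tool(); print(s["time_s"],p.round(4),r.as_matrix()[:2,:2].round(3).tolist(),s["width"],s["finger_force"])
P=camera_params("wrist"); i=read_camera("wrist"); cv2.imwrite("pics/w5raw.png",i); cv2.imwrite("pics/w5.png",cv2.resize(i,None,fx=1.5,fy=1.5)); np.save("P5.npy",P,allow_pickle=True)
zl=p[2]-.0864+.006
for n,z in(("pocket",.008),("loupe",zl)):
  for d in place_of("wrist",n)[:2]: print(n,round(d["p"],2),np.round(d["at"],1),at_z("wrist",d["at"],z,P).round(4))
t=read_camera("top"); cv2.imwrite("pics/top2.png",t)
for d in place_of("top","pocket")[:1]: print("top",round(d["p"],2),np.round(d["at"],1),at_z("top",d["at"],.008).round(4))
T=camera_params("top"); g=cv2.imread("pics/top0.png")
m=cv2.inRange(cv2.cvtColor(g,cv2.COLOR_BGR2HSV),(0,0,50),(180,45,110)); k=np.zeros_like(m); k[180:245,285:380]=m[180:245,285:380]
k=cv2.morphologyEx(k,cv2.MORPH_OPEN,np.ones((3,3)))
c=max(cv2.findContours(k,0,2)[0],key=cv2.contourArea); b=cv2.boxPoints(cv2.minAreaRect(c)); print([at_z("top",(y,x),.016,T)[:2].round(4).tolist() for x,y in b])
E
```

```text
16.6 [ 0.6294 -0.1949  0.1664] [[-0.997, -0.083], [-0.083, 0.997]] 0.04274623842476982 19.999972879886627
pocket 0.81 [105.6 250.5] [ 0.5479 -0.2036  0.008 ]
loupe 0.8 [241.1 255.3] [ 0.6322 -0.1927  0.086 ]
loupe 0.72 [229.9 410.9] [ 0.6176 -0.0837  0.086 ]
[[0.5951, -0.0822], [0.6013, -0.2556], [0.4933, -0.2547], [0.4875, -0.0844]]
```

View pics/w5.png

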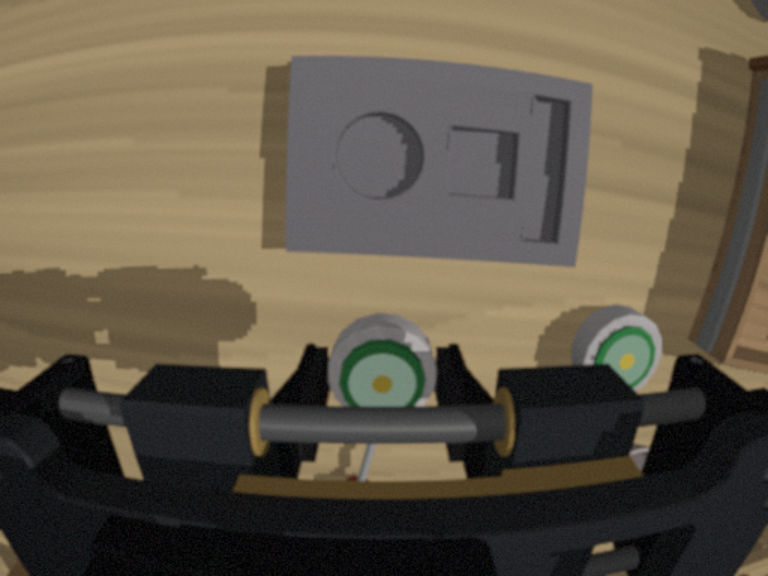

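The tray is fully visible, with the pocket rim centred at (379, 155) and spanning columns 333 to 425. The loupe hangs upright in the grip, with its yellow dot at (382, 384). I'll compute the relative offset from these.

```bash
python3 - <<'E'
from h import *
from scipy.optimize import least_squares
P=np.load("P5.npy",allow_pickle=True).item(); im=cv2.imread("pics/w5raw.png")
p,r,s=tool(); A=r.as_matrix()[:2,:2]; zl=p[2]-.0864+.006
# pocket rim: project a 47 mm circle at z=.016, maximise gradient across it
g=cv2.GaussianBlur(cv2.cvtColor(im,cv2.COLOR_BGR2GRAY),(0,0),0.8).astype(np.float32)
f=192/np.tan(np.radians(P["vertical_fov"]/2)); M=cv2.Rodrigues(P["rvec"])[0]
def pix(X):
    c=X@M.T+P["tvec"].ravel(); t=np.arctan2(np.hypot(c[:,0],c[:,1]),c[:,2]); a=np.arctan2(c[:,1],c[:,0])
    return (P["cx"]+f*t*np.cos(a)).astype(np.float32),(P["cy"]+f*t*np.sin(a)).astype(np.float32)
a=np.linspace(0,2*np.pi,180)
def ring(x,y,z,R): 
    u,v=pix(np.c_[x+R*np.cos(a),y+R*np.sin(a),0*a+z]); return cv2.remap(g,u[None],v[None],1)[0]
def best(x0,y0,z,R,w=None,sg=None):
    res=[]
    for dx in np.arange(-6,6.1,.5):
        for dy in np.arange(-6,6.1,.5):
            d=np.abs(ring(x0+dx/1e3,y0+dy/1e3,z,R+.0012)-ring(x0+dx/1e3,y0+dy/1e3,z,R-.0012)); d=np.minimum(d,15)
            res.append((d[w].mean() if w is not None else d.mean(),x0+dx/1e3,y0+dy/1e3))
    res.sort(reverse=True); return np.array(res[:4]).round(4)
pk=best(.5475,-.2036,.016,.0235); print("pocket",pk)
x0,y0=p[:2]+[.002,.001]
back=np.cos(a)<-.2  # visible half, toward the camera
lp=best(x0,y0,zl+.016,.022,back); print("loupe rim",lp)
print("dot",at_z("wrist",(384/1.5,382/1.5),zl+.0216,P).round(4),"tcp",p.round(4))
for L in(lp[0,1:],np.array([.6322,-.1927])): print("shift tool xy /40mm",(A.T@(pk[0,1:]-L)/.04).round(3),"loupe in tool mm",(A.T@(L-p[:2])*1e3).round(1))
E
```

```text
pocket [[11.0734  0.547  -0.2006]
 [10.969   0.547  -0.2011]
 [10.8245  0.5465 -0.2001]
 [10.7683  0.5445 -0.2021]]
loupe rim [[13.7232  0.6368 -0.1905]
 [13.5895  0.6368 -0.191 ]
 [13.5857  0.6373 -0.1905]
 [13.5537  0.6363 -0.191 ]]
dot [ 0.6314 -0.1932  0.1075] tcp [ 0.6293 -0.195   0.1663]
shift tool xy /40mm [ 2.258 -0.065] loupe in tool mm [-7.8  3.8]
shift tool xy /40mm [ 2.139 -0.02 ] loupe in tool mm [-3.  2.]
```

Request:
{"name": "servo_tool", "arguments": {"motion": [[0.2,-0.06,0,0,0.4],[0.4,0,0,0,0.4],[0.4,0,0,0,0.4],[0.4,0,0.1,0,0.4],[0.4,0,0.2,0,0.4],[0.23,0,0.3,0,0.4],[0.1,0,0.3,0,0.4],[0,0,0.25,0,0.4],[0,0,0.15,0,0.4],[0,0,0.05,0,0.4]]}}

```text
time_s: 17.68
tcp_pos: [0.5444, -0.2043, 0.1114]
tcp_rot: [-0.001, -0.042, 0.999, 0.0]
contact_force: [-0.5, -0.1, -0.0]
width: 0.043
finger_force: 20.0
```

Request:
{"name": "servo_tool", "arguments": {"motion": [[0,0,0,0,0.4],[0,0,0,0,0.4],[0,0,0,0,0.4],[0,0,0,0,0.4],[0,0,0,0,0.4],[0,0,0,0,0.4],[0,0,0,0,0.4],[0,0,0,0,0.4],[0,0,0,0,0.4],[0,0,0,0,0.4]]}}

```text
time_s: 18.52
tcp_pos: [0.5447, -0.2044, 0.1123]
tcp_rot: [0.0, -0.042, 0.999, 0.0]
contact_force: [-0.4, 0.4, -1.5]
width: 0.0427
finger_force: 20.0
```

```bash
python3 - <<'E'
from h import *
p,r,s=tool(); print(s["time_s"],p.round(4),r.as_matrix()[:2,:2].round(3).tolist(),s["width"])
P=camera_params("wrist"); i=read_camera("wrist"); zl=p[2]-.0804
for n,z in(("pocket",.008),("loupe",zl)):
  for d in place_of("wrist",n)[:2]: print(n,round(d["p"],2),np.round(d["at"],1),at_z("wrist",d["at"],z,P).round(4))
c=i[200:300,180:330]; cv2.imwrite("pics/w6.png",cv2.resize(c,None,fx=5,fy=5,interpolation=2))
f=192/np.tan(np.radians(P["vertical_fov"]/2)); M=cv2.Rodrigues(P["rvec"])[0]
def pix(X):
    c=M@X+P["tvec"].ravel(); t=np.arctan2(np.hypot(*c[:2]),c[2]); a=np.arctan2(c[1],c[0]); return P["cy"]+f*t*np.sin(a),P["cx"]+f*t*np.cos(a)
for x,y in((.547,-.2025),(.5455,-.2042)):
    print("rim -x, +-y pts in crop px",[[round((v-o)*5) for v,o in zip(pix(np.array([x+dx,y+dy,.016])),(200,180))] for dx,dy in((-.0235,0),(-.0166,.0166),(-.0166,-.0166))])
E
```

```text
18.5167 [ 0.5447 -0.2044  0.1123] [[-0.997, -0.083], [-0.083, 0.997]] 0.04265619249876145
loupe 0.67 [240. 253.] [ 0.5469 -0.2038  0.0319]
rim -x, +-y pts in crop px [[-9, 390], [49, 507], [30, 263]]
rim -x, +-y pts in crop px [[-20, 378], [38, 496], [19, 251]]
```

View pics/w6.png

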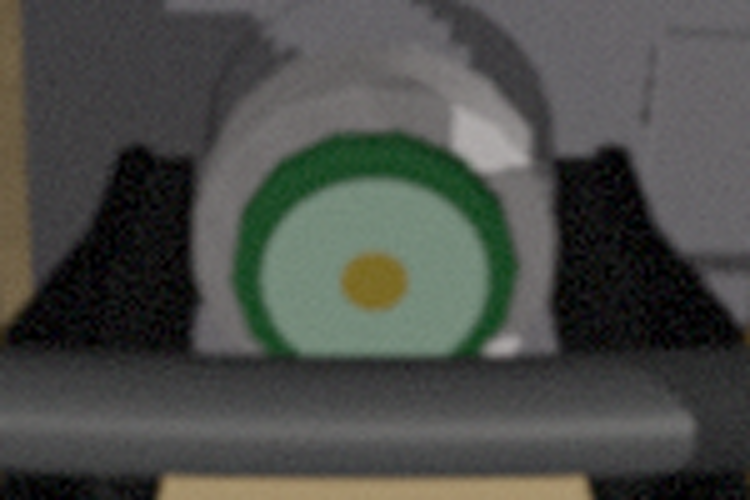

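The pocket rim arcs show at (208, 110) and (550, 110) on either side of the loupe, whose dot is at (375, 282). Sideways they nearly agree. I'll overlay rim candidates to check x.

```bash
python3 - <<'E'
from h import *
p,r,s=tool(); P=camera_params("wrist"); i=read_camera("wrist"); cv2.imwrite("pics/w7raw.png",i)
f=192/np.tan(np.radians(P["vertical_fov"]/2)); M=cv2.Rodrigues(P["rvec"])[0]
def pix(X):
    c=X@M.T+P["tvec"].ravel(); t=np.arctan2(np.hypot(c[:,0],c[:,1]),c[:,2]); a=np.arctan2(c[:,1],c[:,0]); return np.c_[P["cx"]+f*t*np.cos(a),P["cy"]+f*t*np.sin(a)]
K=7; r0,c0=185,200
v=cv2.resize(i[r0:r0+80,c0:c0+110],None,fx=K,fy=K,interpolation=2)
zl=p[2]-.0804; a=np.linspace(0,2*np.pi,60)
def draw(x,y,z,Rr,col):
    q=((pix(np.c_[x+Rr*np.cos(a),y+Rr*np.sin(a),0*a+z])-[c0,r0]+.5)*K).astype(int)
    for u in q: cv2.circle(v,tuple(int(w) for w in u),2,col,-1)
draw(.547,-.2033,.016,.0235,(0,0,255)); draw(.543,-.2033,.016,.0235,(0,255,255))
draw(p[0]+.0022,p[1]+.0018,zl+.016,.022,(255,0,0))
cv2.imwrite("pics/w7.png",v)
E
```

View pics/w7.png

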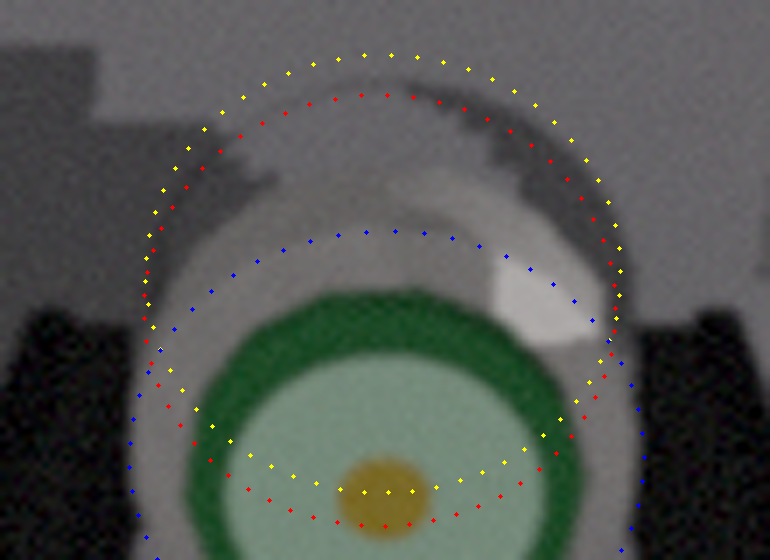

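```bash
python3 - <<'E'
from h import *
p,r,s=tool(); P=camera_params("wrist")
f=192/np.tan(np.radians(P["vertical_fov"]/2)); M=cv2.Rodrigues(P["rvec"])[0]
zl=p[2]-.0804
for ox in(0,.0022,.004):
  for z,R_ in((zl,.022),(zl+.0216,.017),(zl+.0216,0)):
    c=M@np.array([p[0]+ox-R_,p[1]+.0018,z])+P["tvec"].ravel(); t=np.arctan2(np.hypot(*c[:2]),c[2]); a=np.arctan2(c[1],c[0])
    print(ox,R_,round((P["cy"]+f*t*np.sin(a)-185+.5)*7),round((P["cx"]+f*t*np.cos(a)-200+.5)*7))
E
```

```text
0 0.022 143 410
0 0.017 291 408
0 0 480 390
0.0022 0.022 166 408
0.0022 0.017 317 405
0.0022 0 503 387
0.004 0.022 185 406
0.004 0.017 337 403
0.004 0 522 386
```

Against the overlay, the actual rim's front edge (row 82) puts the pocket centre at about x = 0.5457, so I'll shift the loupe by 1.2 mm towards -x. Then I'll descend, slowly near the tray.

Request:
{"name": "servo_tool", "arguments": {"motion": [[0.03,0,0.03,0,0.4],[0,0,0.04,0,0.4],[0,0,0.04,0,0.4],[0,0,0.04,0,0.4],[0,0,0.04,0,0.4],[0,0,0.04,0,0.4],[0,0,0.04,0,0.4],[0,0,0.03,0,0.4],[0,0,0.02,0,0.4],[0,0,0,0,0.4]]}}

```text
time_s: 19.55
tcp_pos: [0.5434, -0.2045, 0.0993]
tcp_rot: [-0.0, -0.042, 0.999, 0.0]
contact_force: [-0.2, 0.1, -0.8]
width: 0.043
finger_force: 20.0
```

Request:
{"name": "servo_tool", "arguments": {"motion": [[0,0,0.01,0,0.4],[0,0,0.01,0,0.4],[0,0,0.01,0,0.4],[0,0,0.01,0,0.4],[0,0,0.01,0,0.4],[0,0,0.01,0,0.4],[0,0,0.01,0,0.4],[0,0,0.01,0,0.4],[0,0,0,0,0.4],[0,0,0,0,0.4]]}}

```text
time_s: 20.38
tcp_pos: [0.5435, -0.2046, 0.0963]
tcp_rot: [0.0, -0.042, 0.999, 0.0]
contact_force: [-1.2, -0.1, -0.4]
width: 0.043
finger_force: 20.0
```

Request:
{"name": "servo_tool", "arguments": {"motion": [[0,0,0.008,0,0.4],[0,0,0.008,0,0.4],[0,0,0.008,0,0.4],[0,0,0.008,0,0.4],[0,0,0.008,0,0.4],[0,0,0.008,0,0.4],[0,0,0,0,0.4],[0,0,0,0,0.4],[0,0,0,0,0.4],[0,0,0,0,0.4]]}}

```text
time_s: 21.22
tcp_pos: [0.5435, -0.2046, 0.0944]
tcp_rot: [0.0, -0.042, 0.999, 0.0]
contact_force: [-0.1, -0.5, -1.7]
width: 0.043
finger_force: 20.0
```

Underside at about 14 mm, below the tray top, with no resistance, so it is entering the pocket.

Request:
{"name": "servo_tool", "arguments": {"motion": [[0,0,0.01,0,0.4],[0,0,0.01,0,0.4],[0,0,0.01,0,0.4],[0,0,0.01,0,0.4],[0,0,0.01,0,0.4],[0,0,0.01,0,0.4],[0,0,0.01,0,0.4],[0,0,0,0,0.4],[0,0,0,0,0.4],[0,0,0,0,0.4]]}}

```text
time_s: 22.05
tcp_pos: [0.5434, -0.2046, 0.0916]
tcp_rot: [-0.0, -0.042, 0.999, 0.0]
contact_force: [0.3, 0.1, -1.0]
width: 0.0429
finger_force: 20.0
```

Request:
{"name": "servo_tool", "arguments": {"motion": [[0,0,0.008,0,0.4],[0,0,0.008,0,0.4],[0,0,0.008,0,0.4],[0,0,0.008,0,0.4],[0,0,0.008,0,0.4],[0,0,0.008,0,0.4],[0,0,0.008,0,0.4],[0,0,0.008,0,0.4],[0,0,0,0,0.4],[0,0,0,0,0.4]]}}

```text
time_s: 22.88
tcp_pos: [0.5434, -0.2045, 0.089]
tcp_rot: [-0.0, -0.042, 0.999, 0.0]
contact_force: [0.4, 0.6, -1.0]
width: 0.0426
finger_force: 20.0
```

Request:
{"name": "servo_tool", "arguments": {"motion": [[0,0,0.005,0,0.4],[0,0,0.005,0,0.4],[0,0,0.005,0,0.4],[0,0,0.005,0,0.4],[0,0,0.005,0,0.4],[0,0,0,0,0.4],[0,0,0,0,0.4],[0,0,0,0,0.4],[0,0,0,0,0.4],[0,0,0,0,0.4]]}}

```text
time_s: 23.72
tcp_pos: [0.5435, -0.2046, 0.0884]
tcp_rot: [0.0, -0.042, 0.999, 0.0]
contact_force: [-2.6, 1.2, 5.8]
width: 0.0427
finger_force: 20.0
```

Seated: 5.8 N on the pocket floor at the expected height. I'll open gently and retreat.

Request:
{"name": "servo_tool", "arguments": {"motion": [[0,0,0,0,0.7],[0,0,0,0,0.7],[0,0,0,0,0.7],[0,0,0,0,0.7],[0,0,0,0,0.7],[0,0,0,0,0.7],[0,0,0,0,0.7],[0,0,-0.05,0,0.7],[0,0,-0.1,0,0.7],[0,0,-0.2,0,0.7]]}}

```text
time_s: 24.55
tcp_pos: [0.543, -0.2044, 0.1019]
tcp_rot: [-0.001, -0.042, 0.999, 0.0]
contact_force: [0.5, -0.3, -0.8]
width: 0.061
finger_force: 0.0
```

Request:
{"name": "servo_tool", "arguments": {"motion": [[0,0,-0.4,0,0.7],[0,0,-0.5,0,0.7],[-0.3,0,-0.5,0,0.7],[-0.6,0,-0.3,0,0.7],[-0.6,0,0,0,0.7],[-0.4,0,0,0,0.7],[-0.2,0,0,0,0.7],[0,0,0,0,0.7],[0,0,0,0,0.7],[0,0,0,0,0.7]]}}

```text
time_s: 25.38
tcp_pos: [0.6261, -0.1982, 0.17]
tcp_rot: [-0.0, -0.041, 0.999, -0.0]
contact_force: [0.2, -0.2, 0.1]
width: 0.0611
finger_force: 0.0
```

```bash
python3 - <<'E'
from h import *
p,r,s=tool(); print(s["time_s"],p.round(4),s["contact_force"])
i=read_camera("wrist"); P=camera_params("wrist")
for n,z in(("pocket",.008),("loupe",.008)):
  for d in place_of("wrist",n)[:3]: print(n,round(d["p"],2),np.round(d["at"],1),at_z("wrist",d["at"],z,P).round(4))
cv2.imwrite("pics/w8.png",cv2.resize(i,None,fx=1.5,fy=1.5))
E
```

```text
25.3833 [ 0.6261 -0.1982  0.17  ] [ 0.18687185 -0.21068411  0.05727354]
loupe 0.9 [231.  406.9] [ 0.6487 -0.0366  0.008 ]
loupe 0.7 [107.5 298. ] [ 0.5422 -0.1665  0.008 ]
loupe 0.6 [108.3 254.6] [ 0.5465 -0.2032  0.008 ]
```

View pics/w8.png

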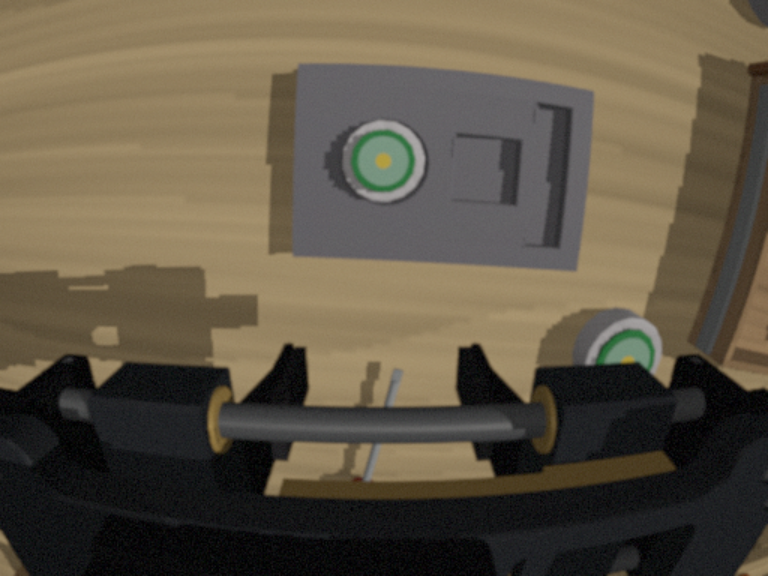

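The loupe sits in the round pocket at (384, 161), level and eyepiece up, and the fingers are clear. I'll hand the job in.

```bash
python3 -c "
from station import *
print(close_job())"
```

```text
the job is handed in; nothing more can be done
None
```

The loupe was slid clear of the drawer walls, picked out and set eyepiece up in the round pocket; the job was handed in at about 25 s of the 51 s allowed, and no verdict came back.

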